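# Unlock the medicine tray and stack it on the carrier

### The arm

A 6-joint arm with a two-finger parallel gripper is mounted at the origin on a cart in front of the work surface, level with it; the furniture and walls round the work are solid. World frame = base frame: x ahead of the robot, y to its left, z up, the work surface at z = 0. Lengths are in mm, angles in rad, forces in N, time in s.
With the tool pointing down it reaches from about 400 to 925 mm from the base axis. Payload 12.5 kg.
Tool frame: the origin (TCP) lies midway between the tips of the shut fingers; the grasp point (between the pads) lies env.grasp_offset behind it (env.grasp_offset is the distance from the TCP to the grasp point, in mm); x points along the fingers, y is the direction in which the jaws open and shut, and the axes are right-handed (so a half turn about x gives the same grasp; the last joint's range is limited). The gripper opens to 95 mm and grips with 3 to 60 N. Pads are 20 mm wide; open, the fingers measure 119 mm over their backs; the gripper's body (75 mm by 180 mm) begins 59 mm behind the grasp point.
Start: joints at [1.076, 0.491, 1.559, -0, 1.092, -0.106], TCP at [236.909, 578.378, 214.661] pointing down, gripper open.
Joint ranges: [-3.1, 3.1], [-0.84, 2.19], [0.05, 2.79], [-1.13, 4.28], [0.06, 2.93], [-2.69, 2.69]. Speed limits (rad/s): [2.22, 2.22, 2.79, 3.14, 3.14, 3.14].

### API

Orientations are given as [roll, pitch, yaw] about the fixed x, y, z axes, in that order (R = Rz(yaw) Ry(pitch) Rx(roll)).
In Python, from cell import env gives the robot as it stands.
- The arm moves only by the tool apply_moves, never from a script. Its arguments are lists of equal length, an entry for each row: "offset": the shift along the world's x, y, z in units of 25 mm (1.0 is 25 mm), a list of three; "yaw": the turn about the world's z in units of 6 degrees (1.0 is 6 degrees); "jaw": the closure, from -1 (fully open) to 1 (shut), so that 0 is half open. A call has 1 to 20 rows; each row is the pose to reach, as a shift and turn from the pose measured when the call began; what a row does not reach only later rows make up. A row lasts 1/8 s, in which the tool goes at most 62.5 mm and 10.7 degrees, less where a joint would pass 70% of its speed; a pose out of reach is approached as far as the arm can. A call with a gripper value outside its range is refused whole. The fingers move at their own pace and stop on an object; the grip force is fixed at half the most. Time passes only in rows, so rows that repeat a pose let the fingers close. It gives the time, the measured TCP pose, the force and the opening at its end, in the units of the state.
- env.state(): the state, without advancing time (a new reading comes with each control period).
- env.read_camera(name): name is "scene" or "top" or "wrist"; returns a dict with "frame" (384x512x3 uint8, red, green, blue), "fx", "fy", "cx", "cy" (pixels), "xyz" and "rotation" of the camera in the world; the wrist camera has in their place "hand_eye" (4x4, takes a point from camera to tool coordinates, whose origin is the TCP and whose axes are the tool frame's). Camera axes: x right, y down, z forward; pixel columns grow to the right and rows downward; lengths in mm; the calibration is good to about 2 mm. A picture is of the moment at which its call begins: read the wrist's pose just before it. There is no depth.
- env.job_done(): hands the job in, once; it reports no verdict.
The state is a dict: "t": time; "joints": joint angles; "qvel": joint speeds; "tau": joint torques, N m; "eef_pos": TCP position; "tcp_rot": TCP orientation; "ft_force": force on the tool from outside, world axes, zero at the start; "moment": the same for the moment, N m; "opening": opening from 0.0 (shut) to 1.0 (fully open).
Only numpy, scipy, OpenCV 4.12 (cv2) and the standard library are available. Lean on these libraries where they do the work, as an engineer would, in place of code of your own. Each camera call takes 0.05 s, during which the arm holds its last target.

### The job

Roll the three thumbwheels of the lock to the code 4-6-2 (left to right seen from the robot, the digit uppermost on each wheel counts), then slide the button beside them towards the robot as far as it goes, so that the bolt lets go of the medicine tray. Lift the tray off its dock by its handle, keep it level, and lower it onto the carrier tray so that its four corner lugs drop into the carrier's sockets and it sits fully down. Leave the wheels on the code and the bolt drawn back, and do not disturb the two bottles, the cartons and the tape roll standing round about.

Things in the scene. Friction and masses are not known exactly. Their poses are not given: they have to be found in the camera images.
- dock_bay (a point): Dock, fixed, 158 mm deep (x), 136 mm wide (y), turned and placed differently each time. This point: centre of the bay the tray rests on, 12 mm above the cabinet; x to the dock's back (away from the robot), y left, z up. Its lock head, x -110 to -50 mm from here, top face 46 mm above the cabinet, holds three wheels (tops at x -83, y +46, +14, -18 mm) and the slide button (x -69, y -50).
- wheel_left_top (a point): Highest point of the left wheel's rim, 60 mm above the cabinet, 14 mm above the lock head's top face; axes as the dock. Neighbouring wheels are 32 mm apart, with 16 mm of free width between them.
- wheel_mid_top (a point): Highest point of the middle wheel's rim (as for the left wheel).
- wheel_right_top (a point): Highest point of the right wheel's rim (as for the left wheel); the slide button begins 21 mm to its right.
- wheel_left (a joint): Left thumbwheel: black drum, 44 mm in diameter, 16 mm wide, axle along dock y, white numerals 0-9 round the rim. Value in rad: digit uppermost = value/0.6283; grows as the wheel's top rolls along dock +x (away from the robot), 13.8 mm of rim per digit. Light (under 0.03 N m); a click stop centres it on the nearest digit when let go. Stops at 0 and 9. A fingertip pressed on top and drawn along x rolls it.
- wheel_mid (a joint): Middle thumbwheel: black drum, 44 mm in diameter, 16 mm wide, axle along dock y, white numerals 0-9 round the rim. Value in rad: digit uppermost = value/0.6283; grows as the wheel's top rolls along dock +x (away from the robot), 13.8 mm of rim per digit. Light (under 0.03 N m); a click stop centres it on the nearest digit when let go. Stops at 0 and 9. A fingertip pressed on top and drawn along x rolls it.
- wheel_right (a joint): Right thumbwheel: black drum, 44 mm in diameter, 16 mm wide, axle along dock y, white numerals 0-9 round the rim. Value in rad: digit uppermost = value/0.6283; grows as the wheel's top rolls along dock +x (away from the robot), 13.8 mm of rim per digit. Light (under 0.03 N m); a click stop centres it on the nearest digit when let go. Stops at 0 and 9. A fingertip pressed on top and drawn along x rolls it.
- bolt (a joint): Travel of the bolt in m: 0 = out, its two steel tongues lie over the tray's front wall and hold it; 0.012 = fully drawn back along dock -x (towards the robot), tray free. The wheels block it until all three show the code; resistance then about 2 N, it stays where it is left, and while it is drawn back the wheels are held on the code.
- button (a point): Middle of the bolt's slide button, a black ridge 8 mm thick (x), 22 mm wide (y), from 46 to 61 mm above the cabinet; moves with the bolt; axes as the dock. Behind it (+x) the head's face (46 mm high) is free for 15 mm, then comes the lower tray: front wall 34 mm high, vials 51 mm high from 45 mm behind this point, handle 88 mm high from 63 mm behind.
- tray_seat (a point): Loose medicine tray, grey, 92 (x) by 128 mm (y), walls 22 mm high, vials in foam fixed in it, 0.2 to 0.45 kg. This point: centre of its flat underside, z up; four lugs 12 mm in diameter, 8 mm long, tapered at the foot, stick out below at x +-34, y +-52 mm. It starts seated on the dock, this point on dock_bay, in the same sockets as the carrier's.
- tray_handle (a point): Middle of the tray's carrying handle, 71 mm above the tray's underside: a level bar along the tray's y axis, 12 mm thick (x), 10 mm high, 94 mm free between its two posts. Grasp it from above across x; the vials below end 32 mm under this point.
- carrier_seat (a point): Carrier: loose grey open tray, 98 (x) by 134 mm (y), 34 mm high, 0.7 kg, a small tape roll (19 mm high) on its floor. This point: centre of its rim plane, 34 mm above the cabinet; z up. Four square sockets 16 mm wide, 9 mm deep, open upwards at x +-34, y +-52 mm. Seated, the tray's underside rests on the rim and tray_seat coincides with this point (either way round).
- bottle_1: Bystander: pump bottle 48x75x187 mm, origin at the centre of its foot; leave it alone.
- alcohol_bottle: Bystander: small bottle with a blue cap, 41 mm wide, 92 mm high, standing close behind the carrier (its axis 86 to 102 mm from the carrier's middle); origin at the centre of its foot; leave it alone.
- box_1: Bystander: the left one of the two printed cartons, 35x92x71 mm, origin at the centre of its foot; leave it alone.
- box_2: Bystander: the right one of the two printed cartons, 32x90x77 mm, origin at the centre of its foot; leave it alone.
- tape_roll_1: Bystander: the larger roll of white tape, 50 mm wide, 26 mm high, origin at the centre of its foot; leave it alone.

How it is judged:
By the outcome, as a careful person would: the job done as asked, in the order asked, and still so for the second after the job is handed in, with the robot touching nothing.
It also fails if it takes over 58 s, if anything falls off the work surface, if the arm or the gripper's body presses on something with over 40 N, if the wrist force passes 120 N, or if a joint passes its speed limit or range.

## Working session

There is one attempt and no reset: what is moved stays moved. The work goes in short steps, Python scripts to look and compute and a tool call to move; the robot and the scene stay as the last step left them, time stands still between calls to the robot, and variables do not carry over. Pictures are saved under pics/ and viewed, and the job is handed in when it is done.

Besides the shell and the picture viewer there is one more tool, called after "Call:" by a JSON object that holds its "method" and its "body", one argument or row to a line. apply_moves: Moves the arm, as the interface text tells. Its arguments: {"type":"object","properties":{"offset":{"type":"array"},"yaw":{"type":"array"},"jaw":{"type":"array"}},"required":["offset","yaw","jaw"]}

```bash
mkdir -p pics; ls; cat > h.py <<'E'
import numpy as np, cv2
from cell import env
from scipy.spatial.transform import Rotation as R
def snap(name,fn,scale=1):
    s=env.state(); c=env.read_camera(name)
    f=c["frame"][:,:,::-1].copy()
    cv2.imwrite("pics/"+fn+".png",f)
    c["state"]=s
    if name=="wrist":
        T=np.array(c["hand_eye"]); W=np.eye(4); W[:3,:3]=R.from_euler('xyz',s["tcp_rot"]).as_matrix() if np.size(s["tcp_rot"])==3 else np.array(s["tcp_rot"]); W[:3,3]=s["eef_pos"]
        M=W@T; c["P"]=M[:3,3]; c["Rm"]=M[:3,:3]
    else:
        c["P"]=np.array(c["xyz"]); r=np.array(c["rotation"]); c["Rm"]=r if r.shape==(3,3) else R.from_euler('xyz',r).as_matrix()
    np.savez("pics/"+fn+".npz",P=c["P"],Rm=c["Rm"],K=np.array([c["fx"],c["fy"],c["cx"],c["cy"]]),frame=c["frame"])
    return c
def load(fn): 
    d=np.load("pics/"+fn+".npz"); return d
def ray(d,u,v,z):
    fx,fy,cx,cy=d["K"]; r=d["Rm"]@np.array([(u-cx)/fx,(v-cy)/fy,1.]); return d["P"]+r*(z-d["P"][2])/r[2]
def proj(d,p):
    fx,fy,cx,cy=d["K"]; q=d["Rm"].T@(np.array(p)-d["P"]); return np.array([fx*q[0]/q[2]+cx,fy*q[1]/q[2]+cy])
E
python3 - <<'E'
from h import *
print(env.state(), env.grasp_offset)
for n in ["scene","top","wrist"]:
    c=snap(n,n+"0"); print(n,c["P"],c["Rm"],c["fx"],c["cx"],c["cy"])
E
```

```text
pics
{'t': 0.0, 'joints': array([ 1.07638014e+00,  4.91569548e-01,  1.55944261e+00,  1.92951696e-06,
        1.09165994e+00, -1.05615827e-01]), 'qvel': array([ 6.02349017e-04,  8.49744087e-04,  6.68419102e-05, -6.41617207e-04,
        4.10734637e-04,  3.35590134e-04]), 'tau': array([ 3.00042148e-04, -6.12660670e+01, -2.58171684e+01,  6.91851508e-02,
        4.83534706e-02, -9.80039704e-05]), 'eef_pos': array([236.80225048, 578.15461739, 214.05788859]), 'tcp_rot': array([-1.6779975 ,  1.56971689, -2.06679874]), 'ft_force': array([ 0.88458145, -0.11195958, -0.94392642]), 'moment': array([-0.00460864, -0.00200179,  0.05175584]), 'opening': 1.0036742503485108} 18.8
scene [ -37.90231228 -351.98616442  454.72576118] [[ 0.59537464 -0.35765522  0.71945242]
 [-0.80331567 -0.24872267  0.54112935]
 [-0.01459361 -0.90012209 -0.43539321]] 471.5700308356679 247.06525592253254 183.0629608401896
top [461.59390194 123.54155033 912.19203102] [[ 0.00749353 -0.98851815  0.15091622]
 [-0.99957855 -0.003172    0.02885569]
 [-0.02804567 -0.15106885 -0.98812532]] 390.84102821211206 258.59772616059877 189.9538414050409
wrist [173.3564492  604.41605618 384.98228076] [[ 0.37860713  0.89766404  0.22551257]
 [ 0.92555611 -0.36677754 -0.09391552]
 [-0.00159164  0.24428162 -0.96970302]] 336.8104040470533 257.5265561141066 189.33244010942965
```

View pics/scene0.png

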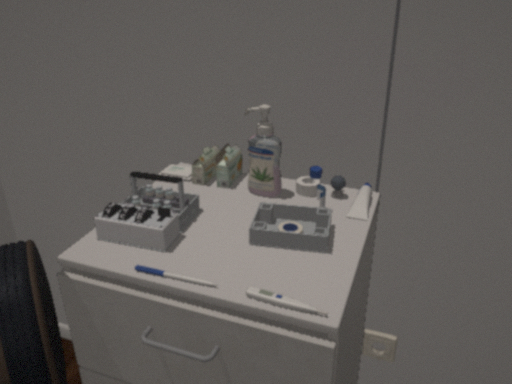

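View pics/top0.png

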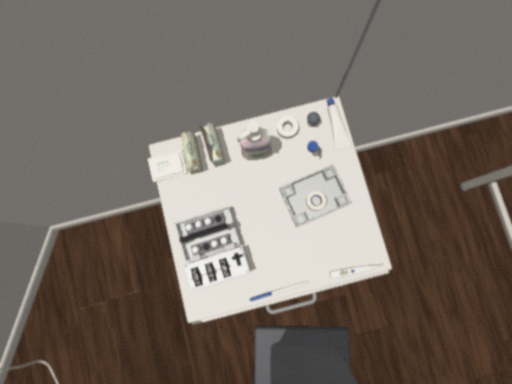

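View pics/wrist0.png

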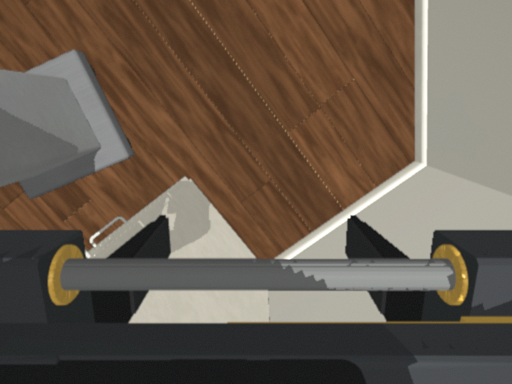

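The scene view has the dock on the left (about 145,215) and the carrier on the right (290,228). In the top view the dock is at (212,247), with the head and wheels facing down the image towards the robot, and the carrier is at (315,196). I'll enlarge both.

```bash
python3 - <<'E'
from h import *
d=load("top0"); f=d["frame"][:,:,::-1]
a=cv2.resize(f[200:296,170:260],None,fx=6,fy=6,interpolation=cv2.INTER_CUBIC); cv2.imwrite("pics/topdock.png",a)
a=cv2.resize(f[130:235,270:360],None,fx=5,fy=5,interpolation=cv2.INTER_CUBIC); cv2.imwrite("pics/topcar.png",a)
d=load("scene0"); f=d["frame"][:,:,::-1]
a=cv2.resize(f[165:250,90:210],None,fx=6,fy=6,interpolation=cv2.INTER_CUBIC); cv2.imwrite("pics/scdock.png",a)
E
```

```text
(no output)
```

View pics/topdock.png

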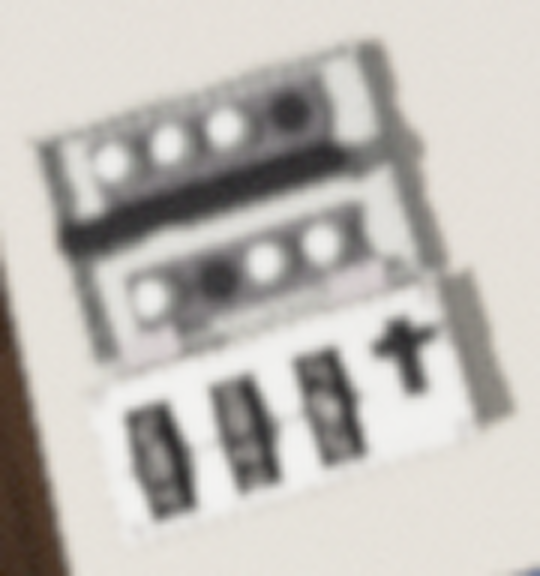

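View pics/topcar.png

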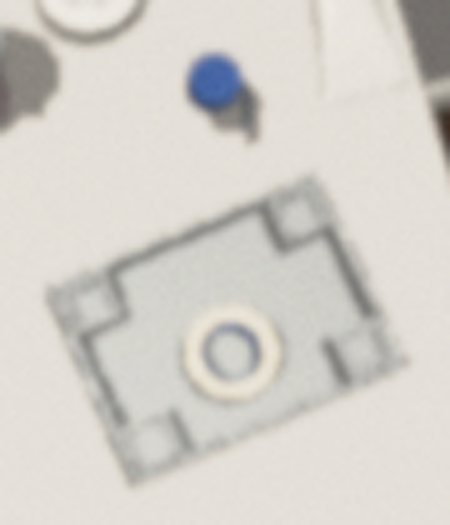

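View pics/scdock.png

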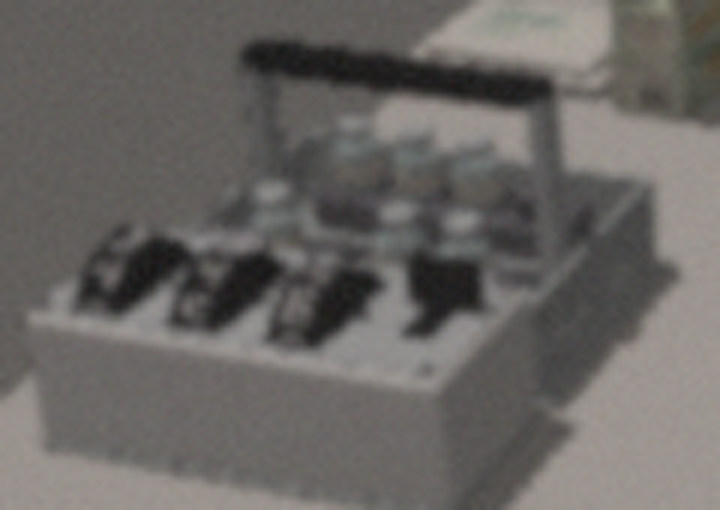

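The enlarged top view shows the head's white face with three wheels at about (160,460), (245,430) and (330,405), and the cross-shaped button at (405,355). The carrier's four rim corners are also clear. Next step is to fit poses.

```bash
cat >> h.py <<'E'
def fit(model,pts):
    m=np.array(model,float)[:,:2];p=np.array(pts)[:,:2]
    mc,pc=m.mean(0),p.mean(0); a=m-mc;b=p-pc
    th=np.arctan2((a[:,0]*b[:,1]-a[:,1]*b[:,0]).sum(),(a*b).sum())
    Q=np.array([[np.cos(th),-np.sin(th)],[np.sin(th),np.cos(th)]])
    t=pc-Q@mc; return th,t,(Q@m.T).T+t-p
E
python3 - <<'E'
from h import *
d=load("top0")
o=lambda u,v,s,x,y,z: ray(d,x+u/s-0.4,y+v/s-0.4,z)
c=[o(*p,5,270,130,34) for p in [(47,290),(312,178),(408,362),(132,485)]]
m=[(49,67),(49,-67),(-49,-67),(-49,67)]
th,t,r=fit(m,c); print("carrier",np.degrees(th),t,r.round(1))
# dock: handle ends z=88 top (94 free+posts), button
w=[o(*p,6,170,200,60) for p in [(160,462),(245,430),(330,405)]]+[o(405,355,6,170,200,61)]
m=[(-83,46),(-83,14),(-83,-18),(-69,-50)]
th,t,r=fit(m,w); print("dock",np.degrees(th),t,r.round(1))
hd=[o(*p,6,170,200,46) for p in [(95,388),(432,278),(472,430),(130,535)]]
print(np.array(hd).round(1))
th2,t2,r=fit([(-50,68),(-50,-68),(-110,-68),(-110,68)],hd);print(np.degrees(th2),t2,r.round(1))
h=[o(*p,6,170,200,83+5) for p in [(65,240),(380,155)]]; print("handle",np.mean(h,0),h)
s=load("scene0")
for p in [(245,55),(550,92)]: print("sc",ray(s,90+p[0]/6-.4,165+p[1]/6-.4,88))
b=o(215,82,5,270,130,92); print("bottle",b)
st=env.state();print(st["tcp_rot"], R.from_euler('xyz',st["tcp_rot"]).as_matrix().round(3))
E
```

```text
carrier 24.074135393736693 [584.20636085  22.59148207] [[ 0.3  0.9]
 [ 2.8 -0.5]
 [-2.2  0.7]
 [-1.  -1.1]]
dock 15.647046875659054 [497.04162339 259.59051551] [[ 1.3  0.8]
 [-1.6  0.2]
 [-2.  -0.3]
 [ 2.3 -0.7]]
[[428.7 308.   46. ]
 [469.3 185.3  46. ]
 [414.9 170.   46. ]
 [376.5 293.4  46. ]]
17.458913624353013 [498.67525423 263.14007329] [[ 1.9  5.1]
 [ 2.1 -2. ]
 [-0.7 -4.7]
 [-3.2  1.7]]
handle [496.41636087 256.30846533  88.        ] [array([481.21916773, 311.43249001,  88.        ]), array([511.61355402, 201.18444066,  88.        ])]
sc [475.15587514 307.62719111  88.        ]
sc [510.19396025 209.93751915  88.        ]
bottle [682.93383831  31.93450395  92.        ]
[-1.70281088  1.56992128 -2.09161047] [[-0.     0.379  0.925]
 [-0.001  0.925 -0.379]
 [-1.    -0.001 -0.   ]]
```

Call:
{"method": "apply_moves", "body": {
  "offset": [
    [7.7, -15.4, 0],
    [7.7, -15.4, 0],
    [7.7, -15.4, 0],
    [7.7, -15.4, 0],
    [7.7, -15.4, 0],
    [7.7, -15.4, 0],
    [7.7, -15.4, 0],
    [7.7, -15.4, -4],
    [7.7, -15.4, -4],
    [7.7, -15.4, -4],
    [7.7, -15.4, -4]
  ],
  "yaw": [-8.7, -8.7, -8.7, -8.7, -8.7, -8.7, -8.7, -8.7, -8.7, -8.7, -8.7],
  "jaw": [-1, -1, -1, -1, -1, -1, -1, -1, -1, -1, -1]
}}

```text
t: 1.52
eef_pos: [429.9, 193.5, 115.3]
tcp_rot: [1.864, 1.57, 0.565]
ft_force: [0.3, -0.4, -0.2]
opening: 1.0
```

```bash
python3 - <<'E'
from h import *
c=snap("wrist","w1"); s=c["state"]; print(s["t"],s["eef_pos"],R.from_euler('xyz',s["tcp_rot"]).as_matrix().round(3),s["ft_force"])
f=c["frame"][:,:,::-1]
cv2.imwrite("pics/w1r.png",cv2.resize(cv2.rotate(f,cv2.ROTATE_90_COUNTERCLOCKWISE),None,fx=1.15,fy=1.15))
E
```

```text
1.525 [429.85724335 193.53034019 115.32455248] [[ 0.     0.963  0.268]
 [ 0.     0.268 -0.963]
 [-1.     0.    -0.   ]] [ 0.31762151 -0.37016495 -0.15918963]
```

View pics/w1r.png

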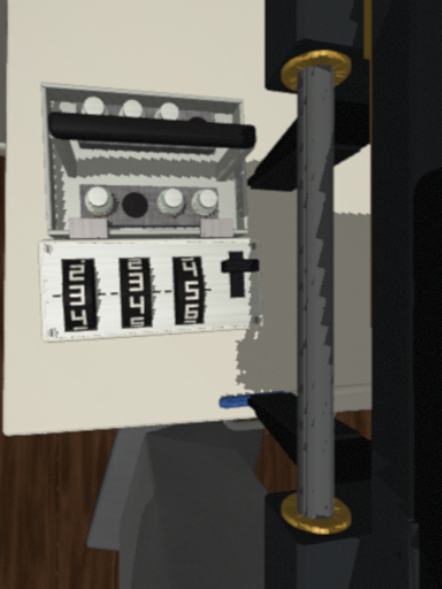

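```bash
python3 - <<'E'
from h import *
f=load("w1")["frame"][:,:,::-1]
g=cv2.rotate(f,cv2.ROTATE_90_COUNTERCLOCKWISE)
cv2.imwrite("pics/w1z.png",cv2.resize(g[195:305,25:240],None,fx=3.6,fy=3.6,interpolation=cv2.INTER_CUBIC))
E
```

```text
(no output)
```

View pics/w1z.png

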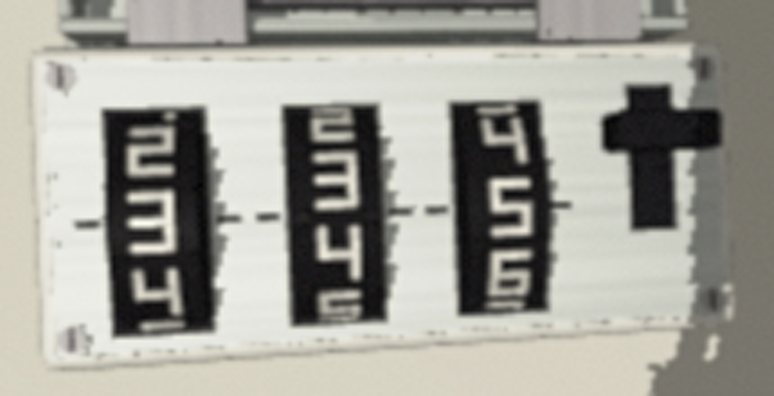

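Reading from the wrist view: left shows 3, middle sits between 3 and 4 (3 above the line, 4 below it), right shows 5. So I need left +1, middle about +2.5 and right −3. The head's corners at (35,55), (718,50), (728,318) and (45,365) let me refine the dock pose.

```bash
python3 - <<'E'
from h import *
d=load("w1")
o=lambda x,y,z: ray(d,511-(195+y/3.6-.4),25+x/3.6-.4,z)
hd=[o(*p,46) for p in [(35,55),(718,48),(728,318),(45,365)]]
th,t,r=fit([(-50,68),(-50,-68),(-110,-68),(-110,68)],hd);print(np.degrees(th),t,r.round(1))
c,s=np.cos(th),np.sin(th);Q=np.array([[c,-s],[s,c]])
B=o(662,131,61)[:2]; print("button dock",Q.T@(B-t))
for x,y in [(159,220),(335,212),(500,207)]:
    print("wheel dock",Q.T@(o(x,y,60)[:2]-t))
# handle ends in 1.15x image (full rotated): (50,126),(255,136) 
for x,y in [(50,127),(255,136)]:
    print("handle",Q.T@(ray(d,511-y/1.15,x/1.15,88)[:2]-t))
for n,y in [("L",46),("M",14),("R",-18)]:
    print(n,t+Q@[-83,y])
print("btn",t+Q@[-69,-50],"xdir",Q[:,0])
E
```

```text
17.957812865987478 [496.45033585 263.42550937] [[ 1.   2.4]
 [ 2.  -1. ]
 [-1.1 -2.1]
 [-1.8  0.8]]
button dock [-69.479929   -48.68682658]
wheel dock [-82.75455086  44.49644589]
wheel dock [-82.61244196  14.07076506]
wheel dock [-82.94132422 -16.4203067 ]
handle [-2.72676497 51.53858155]
handle [ -1.18389266 -51.68545737]
L [403.31121575 281.59428225]
M [413.17734835 251.153201  ]
R [423.04348094 220.71211975]
btn [446.22758658 194.58747151] xdir [0.95128379 0.30831664]
```

Call:
{"method": "apply_moves", "body": {
  "offset": [
    [-1.33, 3.44, 0],
    [-1.33, 3.44, 0],
    [-1.33, 3.44, -1.4],
    [-1.33, 3.44, -1.4],
    [-1.33, 3.44, -2.12],
    [-1.33, 3.44, -2.2],
    [-1.33, 3.44, -2.2]
  ],
  "yaw": [0.38, 0.38, 0.38, 0.38, 0.38, 0.38, 0.38],
  "jaw": [1, 1, 1, 1, 1, 1, 1]
}}

```text
t: 2.45
eef_pos: [397.3, 279.7, 61.8]
tcp_rot: [1.691, 1.568, 0.431]
ft_force: [0.5, 1.1, 0.4]
opening: 0.317
```

Call:
{"method": "apply_moves", "body": {
  "offset": [
    [0, 0, 0],
    [0, 0, 0],
    [0, 0, 0],
    [0, 0, 0],
    [-0.03, 0, -0.06],
    [-0.03, 0, -0.1]
  ],
  "yaw": [0, 0, 0, 0, 0, 0],
  "jaw": [1, 1, 1, 1, 1, 1]
}}

```text
t: 3.2
eef_pos: [396.5, 279.7, 59.5]
tcp_rot: [1.696, 1.568, 0.436]
ft_force: [-2.2, -0.5, 15.5]
opening: 0.002
```

Call:
{"method": "apply_moves", "body": {
  "offset": [
    [0.14, 0.045, 0],
    [0.28, 0.09, 0],
    [0.42, 0.135, 0],
    [0.55, 0.18, 0],
    [0.55, 0.18, 0],
    [0.55, 0.18, 0.6],
    [0.55, 0.18, 0.8]
  ],
  "yaw": [0, 0, 0, 0, 0, 0, 0],
  "jaw": [1, 1, 1, 1, 1, 1, 1]
}}

```text
t: 4.08
eef_pos: [410.4, 284.3, 80.5]
tcp_rot: [1.714, 1.567, 0.454]
ft_force: [0.2, -1.1, -0.0]
opening: 0.004
```

```bash
cat >> h.py <<'E'
def wz(fn,y0=150,y1=350,x0=0,x1=260,k=3):
    c=snap("wrist",fn); f=c["frame"][:,:,::-1]
    g=cv2.rotate(f,cv2.ROTATE_90_COUNTERCLOCKWISE)
    cv2.imwrite("pics/"+fn+"z.png",cv2.resize(g[y0:y1,x0:x1],None,fx=k,fy=k,interpolation=cv2.INTER_CUBIC))
    s=c["state"];print(s["t"],s["eef_pos"].round(1),s["ft_force"].round(1),s["opening"])
    return c
E
python3 -c "
from h import *
wz('w2')"
```

```text
4.075 [410.4 284.3  80.5] [ 0.2 -1.1 -0. ] 0.004065482983159856
```

View pics/w2z.png

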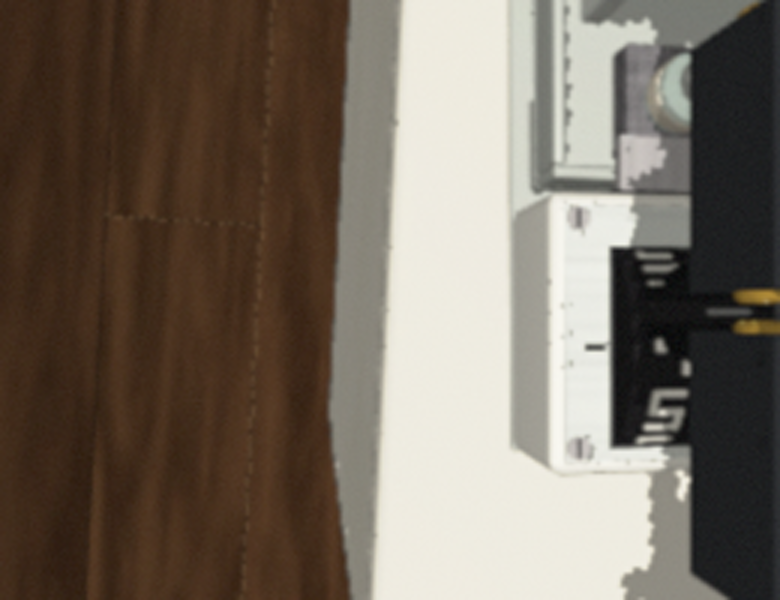

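The left wheel now seems to show 4 at the index, with 5 below it. Next is the middle wheel.

Call:
{"method": "apply_moves", "body": {
  "offset": [
    [-0.23, -1.44, 0],
    [-0.23, -1.44, 0],
    [-0.23, -1.44, -0.75],
    [-0.23, -1.44, -0.86],
    [-0.23, -1.44, -0.86],
    [-0.06, -1.385, -0.86],
    [0.11, -1.33, -0.86],
    [0.28, -1.275, -0.86],
    [0.45, -1.22, -0.86],
    [0.45, -1.22, -0.86],
    [0.45, -1.22, -0.3],
    [0.78, -3.63, 1.0],
    [0.78, -3.63, 1.39],
    [0.78, -3.63, 1.39]
  ],
  "yaw": [0, 0, 0, 0, 0, 0, 0, 0, 0, 0, 0, 0, 0, 0],
  "jaw": [1, 1, 1, 1, 1, 1, 1, 1, 1, 1, 1, 1, 1, 1]
}}

```text
t: 5.88
eef_pos: [430.4, 193.7, 116.7]
tcp_rot: [1.671, 1.564, 0.41]
ft_force: [-1.1, 0.6, -0.9]
opening: 0.006
```

```bash
python3 -c "
from h import *
wz('w3',190,310,20,230,3.6)"
```

```text
5.875 [430.4 193.7 116.7] [-1.1  0.6 -0.9] 0.00596182189006121
```

View pics/w3z.png

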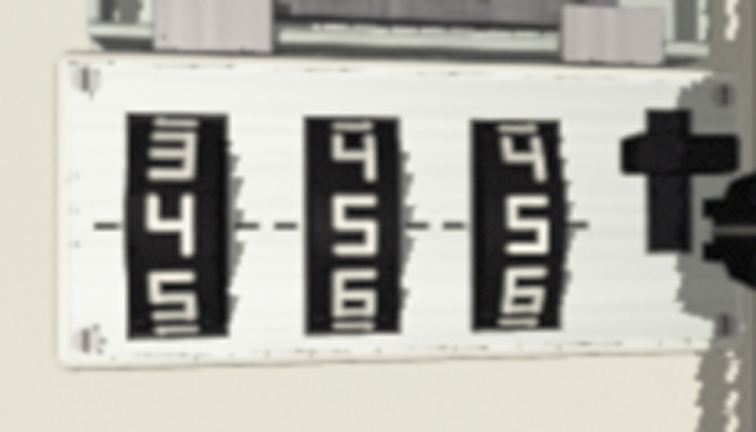

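The wheels now read 4-5-5. The middle needs +1 and the right needs −3.

Call:
{"method": "apply_moves", "body": {
  "offset": [
    [-0.96, 2.2, -0.8],
    [-0.96, 2.2, -1.8],
    [-0.96, 2.2, -2.2],
    [-0.96, 2.2, -2.3],
    [-0.96, 2.2, -2.3],
    [-0.78, 2.26, -2.3],
    [-0.6, 2.32, -2.3],
    [-0.41, 2.38, -2.3],
    [-0.41, 2.38, -2.3],
    [-0.41, 2.38, -1.7],
    [-0.03, 1.17, -1.7],
    [-0.03, 1.17, -2.2],
    [-0.03, 1.17, -2.3],
    [-0.03, 1.17, -2.3],
    [-0.22, 1.11, -2.3],
    [-0.4, 1.05, -2.3],
    [-0.58, 0.99, -2.3],
    [-0.58, 0.99, -2.3],
    [-0.58, 0.99, -1.7]
  ],
  "yaw": [0, 0, 0, 0, 0, 0, 0, 0, 0, 0, 0, 0, 0, 0, 0, 0, 0, 0, 0],
  "jaw": [1, 1, 1, 1, 1, 1, 1, 1, 1, 1, 1, 1, 1, 1, 1, 1, 1, 1, 1]
}}

```text
t: 8.3
eef_pos: [414.8, 219.0, 73.1]
tcp_rot: [1.767, 1.568, 0.507]
ft_force: [-0.1, -0.9, 0.4]
opening: 0.007
```

Call:
{"method": "apply_moves", "body": {
  "offset": [
    [0.6, 0.16, 0],
    [0.6, 0.16, -0.45],
    [0.6, 0.16, -0.56],
    [0.6, 0.16, -0.56],
    [0.42, 0.1, -0.56],
    [0.23, 0.04, -0.56],
    [0.05, -0.02, -0.56],
    [0.05, -0.02, -0.56],
    [0.05, -0.02, 0.1],
    [0.62, -1.02, 1.6],
    [0.62, -1.02, 1.74],
    [0.62, -1.02, 1.74]
  ],
  "yaw": [0, 0, 0, 0, 0, 0, 0, 0, 0, 0, 0, 0],
  "jaw": [1, 1, 1, 1, 1, 1, 1, 1, 1, 1, 1, 1]
}}

```text
t: 9.8
eef_pos: [429.7, 193.5, 115.6]
tcp_rot: [1.978, 1.569, 0.717]
ft_force: [0.4, 0.1, -0.2]
opening: 0.004
```

```bash
python3 -c "
from h import *
wz('w4',190,310,20,230,3.6)"
```

```text
9.8 [429.7 193.5 115.6] [ 0.4  0.1 -0.2] 0.003614917750339972
```

View pics/w4z.png

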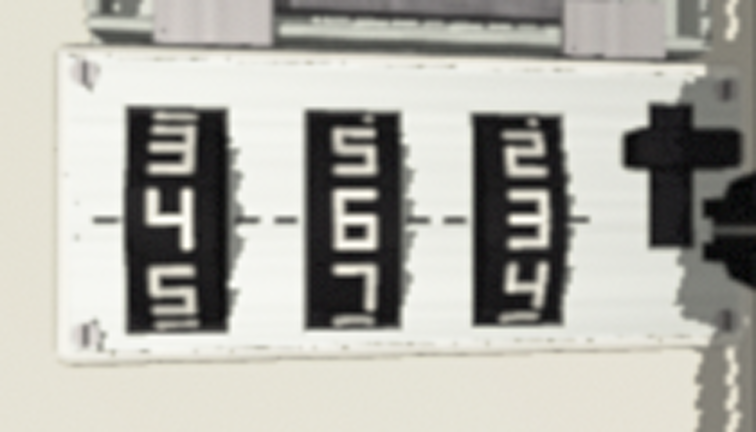

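The wheels read 4-6-3, so the right wheel needs one more −1.

Call:
{"method": "apply_moves", "body": {
  "offset": [
    [0, 1.18, -1],
    [0, 1.18, -1.9],
    [0, 1.18, -2.2],
    [0, 1.18, -2.26],
    [-0.18, 1.12, -2.26],
    [-0.37, 1.06, -2.26],
    [-0.55, 1.0, -2.26],
    [-0.55, 1.0, -2.26],
    [-0.55, 1.0, -1.6],
    [0, 0, 0],
    [0, 0, 0],
    [0, 0, 0]
  ],
  "yaw": [0, 0, 0, 0, 0, 0, 0, 0, 0, 0, 0, 0],
  "jaw": [1, 1, 1, 1, 1, 1, 1, 1, 1, 1, 1, 1]
}}

```text
t: 11.35
eef_pos: [429.0, 193.6, 114.8]
tcp_rot: [3.057, 1.57, 1.796]
ft_force: [-0.3, 0.1, -0.4]
opening: 0.003
```

```bash
python3 -c "
from h import *
wz('w5',190,310,20,230,3.6)"
```

```text
11.35 [429.  193.6 114.8] [-0.3  0.1 -0.4] 0.0031319545738317726
```

View pics/w5z.png

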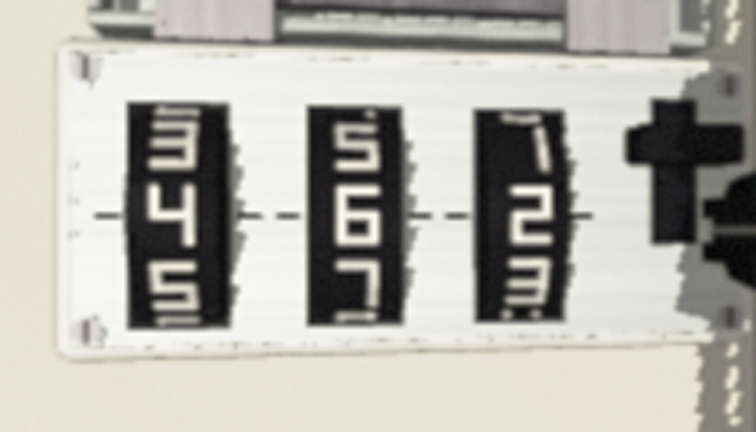

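The wheels are on the code, 4-6-2. Now I'll go behind the button.

Call:
{"method": "apply_moves", "body": {
  "offset": [
    [1.49, 0.3, 0],
    [1.49, 0.3, -0.6],
    [1.49, 0.3, -1.8],
    [1.49, 0.3, -2.5],
    [1.49, 0.3, -2.55],
    [1.29, 0.24, -2.55],
    [1.09, 0.18, -2.55],
    [1.09, 0.18, -2.55]
  ],
  "yaw": [0, 0, 0, 0, 0, 0, 0, 0],
  "jaw": [1, 1, 1, 1, 1, 1, 1, 1]
}}

```text
t: 12.4
eef_pos: [455.8, 198.1, 51.3]
tcp_rot: [3.138, 1.57, 1.878]
ft_force: [0.3, 0.1, 0.1]
opening: 0.005
```

Call:
{"method": "apply_moves", "body": {
  "offset": [
    [-0.08, -0.025, 0],
    [-0.16, -0.05, 0],
    [-0.24, -0.075, 0],
    [-0.32, -0.1, 0],
    [-0.32, -0.1, 0]
  ],
  "yaw": [0, 0, 0, 0, 0],
  "jaw": [1, 1, 1, 1, 1]
}}

```text
t: 13.02
eef_pos: [447.6, 195.6, 51.4]
tcp_rot: [-3.112, 1.57, 1.911]
ft_force: [-0.1, -1.1, 2.7]
opening: 0.004
```

```bash
python3 -c "
from h import *
wz('w6',120,350,100,384,2.6)
c=snap('scene','s6'); f=c['frame'][:,:,::-1]
cv2.imwrite('pics/s6z.png',cv2.resize(f[140:250,90:220],None,fx=5,fy=5,interpolation=cv2.INTER_CUBIC))"
```

```text
13.025 [447.6 195.6  51.4] [-0.1 -1.1  2.7] 0.004120093522116218
```

View pics/w6z.png

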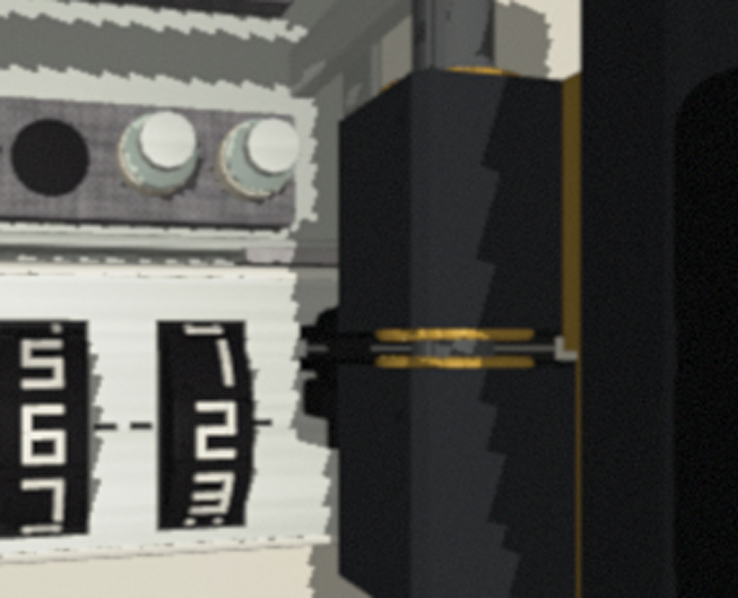

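View pics/s6z.png

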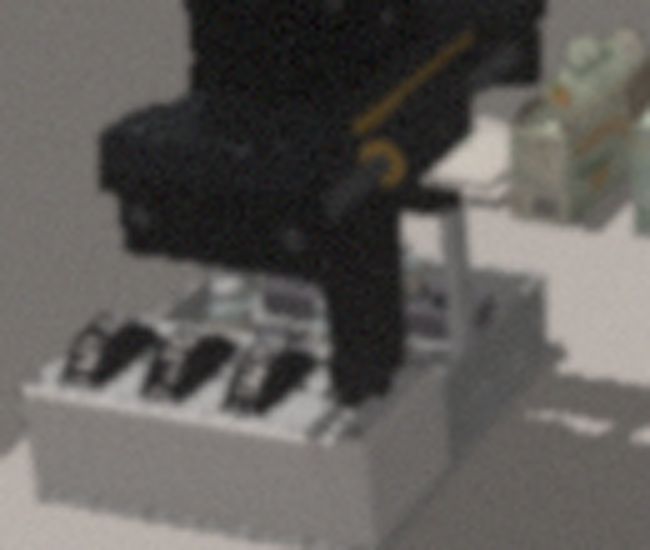

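Call:
{"method": "apply_moves", "body": {
  "offset": [
    [-0.05, -0.015, 0],
    [-0.1, -0.03, 0],
    [-0.15, -0.05, 0],
    [-0.15, -0.05, 0]
  ],
  "yaw": [0, 0, 0, 0],
  "jaw": [1, 1, 1, 1]
}}

```text
t: 13.62
eef_pos: [444.3, 194.5, 51.4]
tcp_rot: [2.314, 1.57, 1.053]
ft_force: [2.9, 1.3, 1.9]
opening: 0.005
```

Call:
{"method": "apply_moves", "body": {
  "offset": [
    [-0.06, -0.02, 0],
    [-0.12, -0.04, 0],
    [-0.16, -0.05, 0],
    [-0.16, -0.05, 0]
  ],
  "yaw": [0, 0, 0, 0],
  "jaw": [1, 1, 1, 1]
}}

```text
t: 14.12
eef_pos: [443.2, 194.0, 52.1]
tcp_rot: [1.656, 1.563, 0.396]
ft_force: [12.3, 4.5, 3.8]
opening: 0.003
```

Call:
{"method": "apply_moves", "body": {
  "offset": [
    [0.3, 0.1, 0],
    [0.3, 0.1, 1],
    [0.3, 0.1, 2],
    [-0.55, -0.02, 2.5],
    [-0.55, -0.02, 2.5],
    [-0.55, -0.02, 2.5]
  ],
  "yaw": [0, 0, 0, 0, 0, 0],
  "jaw": [1, 1, 1, 1, 1, 1]
}}

```text
t: 14.88
eef_pos: [429.7, 193.6, 114.2]
tcp_rot: [1.667, 1.564, 0.406]
ft_force: [0.0, 0.2, -0.7]
opening: 0.006
```

```bash
python3 -c "
from h import *
wz('w7',100,330,0,260,2.9)"
```

```text
14.875 [429.7 193.6 114.2] [ 0.   0.2 -0.7] 0.006404677345330766
```

View pics/w7z.png

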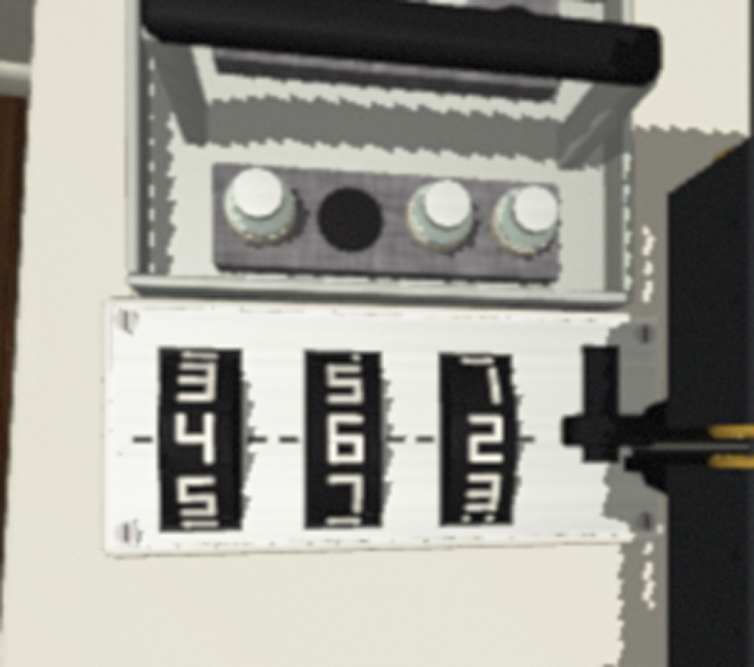

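The bolt is drawn back: the button has moved down to (610,430) in the zoom, the tongues are gone from the tray wall, and the wheels still read 4-6-2. I'll measure the handle's direction next.

```bash
python3 - <<'E'
from h import *
d=load("w7")
o=lambda x,y,z: ray(d,511-(100+y/2.9-.4),x/2.9-.4,z)
def ang(a,b): v=(a-b)[:2]; return np.degrees(np.arctan2(v[1],v[0]))-90
print("bar top far edge? lower edge", ang(o(150,35,88),o(640,80,88)), "z78",ang(o(150,35,78),o(640,80,78)))
print("tray front wall top edge", ang(o(135,278,34),o(620,292,34)))
print("head front/back edges",ang(o(108,552,46),o(620,540,46)),ang(o(110,299,46),o(625,315,46)))
print("head left edge", ang(o(110,299,46),o(108,552,46))+90)
print("dashes",ang(o(140,438,46),o(525,438,46)))
d=load("w1")
o=lambda x,y,z: ray(d,511-y/1.15,x/1.15,z)
a,b=o(50,114,88),o(255,126,88); print("bar upper edge w1",ang(a,b)); a,b=o(50,138,78),o(250,147,78); print("lower",ang(a,b))
s=env.state(); Rm=R.from_euler('xyz',s["tcp_rot"]).as_matrix(); print("jaw",np.degrees(np.arctan2(Rm[1,1],Rm[0,1])))
E
```

```text
bar top far edge? lower edge 18.057536889860998 z78 18.057536889861026
tray front wall top edge 18.430005089418998
head front/back edges 17.730454923318163 17.982121381102374
head left edge 17.442401821488588
dashes 17.912825058488593
bar upper edge w1 18.3842182727587
lower 18.34952119589464
jaw 17.767321478543465
```

Call:
{"method": "apply_moves", "body": {
  "offset": [
    [0, 0, 0.4],
    [2.61, 2.78, 0.4],
    [2.61, 2.78, 0.4],
    [2.61, 2.78, 0.4],
    [2.61, 2.78, 0.4],
    [2.61, 2.78, 0.4],
    [2.61, 2.78, -0.8],
    [2.61, 2.78, -1.8],
    [2.61, 2.78, -1.95],
    [2.61, 2.78, -1.95]
  ],
  "yaw": [0.03, 0.03, 0.03, 0.03, 0.03, 0.03, 0.03, 0.03, 0.03, 0.03],
  "jaw": [-0.1, -0.1, -0.1, -0.1, -0.1, -0.1, -0.1, -0.1, -0.1, -0.1]
}}

```text
t: 16.18
eef_pos: [495.1, 262.9, 65.9]
tcp_rot: [1.668, 1.564, 0.41]
ft_force: [0.6, 0.3, -0.0]
opening: 0.553
```

```bash
python3 -c "
from h import *
c=snap('scene','s8'); f=c['frame'][:,:,::-1]
print(c['state']['eef_pos'],c['state']['ft_force'],c['state']['opening'])
cv2.imwrite('pics/s8z.png',cv2.resize(f[120:250,90:220],None,fx=5,fy=5,interpolation=cv2.INTER_CUBIC))"
```

```text
[495.08377945 262.90355324  65.85773908] [ 0.62702482  0.32403211 -0.04923231] 0.553023088830777
```

View pics/s8z.png

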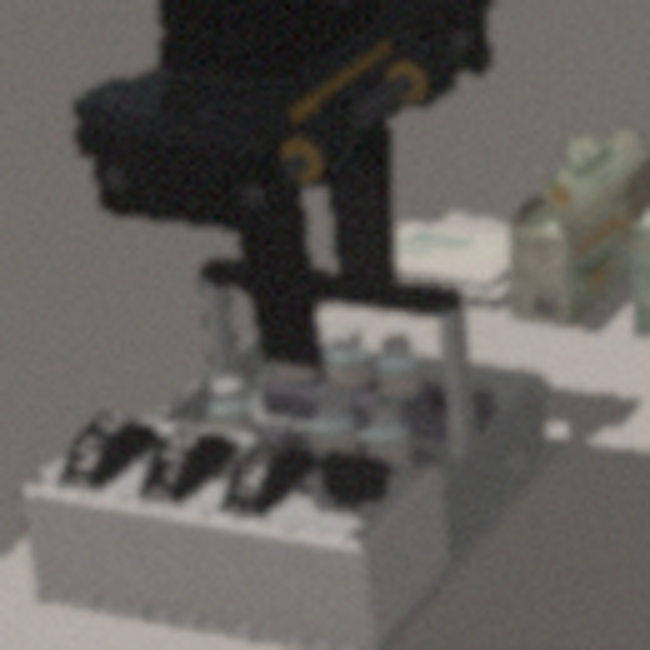

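The fingers straddle the bar near its middle, so I'll close.

Call:
{"method": "apply_moves", "body": {
  "offset": [
    [0, 0, 0],
    [0, 0, 0],
    [0, 0, 0],
    [0, 0, 0],
    [0, 0, 0],
    [0, 0, 0]
  ],
  "yaw": [0, 0, 0, 0, 0, 0],
  "jaw": [1, 1, 1, 1, 1, 1]
}}

```text
t: 16.98
eef_pos: [495.6, 263.1, 66.3]
tcp_rot: [1.663, 1.562, 0.405]
ft_force: [1.3, -0.5, 0.4]
opening: 0.121
```

Call:
{"method": "apply_moves", "body": {
  "offset": [
    [0, 0, 0.2],
    [0, 0, 0.5],
    [0, 0, 1],
    [0, 0, 2],
    [0, 0, 3],
    [0, 0, 4],
    [0, 0, 4.4],
    [0, 0, 4.4],
    [0, 0, 4.4]
  ],
  "yaw": [0, 0, 0, 0, 0, 0, 0, 0, 0],
  "jaw": [1, 1, 1, 1, 1, 1, 1, 1, 1]
}}

```text
t: 18.1
eef_pos: [495.2, 263.0, 175.5]
tcp_rot: [1.669, 1.564, 0.411]
ft_force: [-0.1, -0.1, -3.2]
opening: 0.125
```

```bash
python3 -c "
from h import *
c=snap('scene','s9'); snap('wrist','w9'); c=snap('top','t9')
print(c['state']['eef_pos'],c['state']['ft_force'],c['state']['moment'],c['state']['opening'])
"
```

```text
[495.28810236 263.00556228 175.38841294] [-0.08271361  0.16894443 -2.0437318 ] [-0.07485493  0.0283523  -0.02727667] 0.12423304228460741
```

View pics/s9.png

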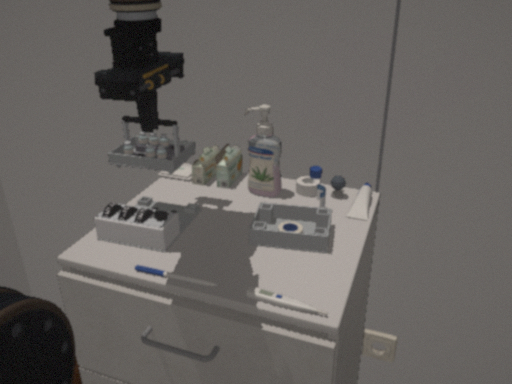

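View pics/w9.png

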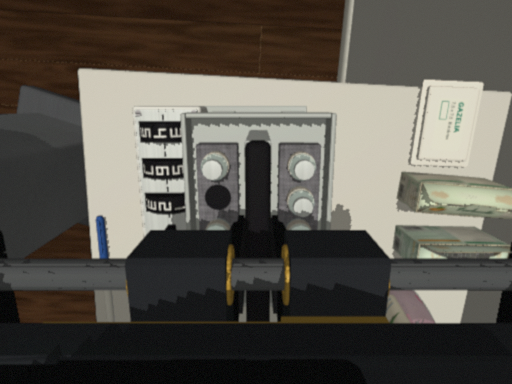

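```bash
python3 - <<'E'
from h import *
d=load("top0")
for n,(u,v),z in [("pumptop",(255,132),187),("pumpbody",(256,150),60),("tape",(288,127),26)]: print(n,ray(d,u,v,z).round())
d=load("w9")
for p in [(185,115),(333,115),(183,118)]:
    q=ray(d,*p,143); v=q-np.array([495.3,263,143]); print(p, v[:2]@[.951,.308], v[:2]@[-.308,.951])
d=load("top0"); f=d["frame"][:,:,::-1]
cv2.imwrite("pics/car8.png",cv2.resize(f[160:232,272:358],None,fx=8,fy=8,interpolation=cv2.INTER_CUBIC))
d=load("scene0"); f=d["frame"][:,:,::-1]
cv2.imwrite("pics/carS.png",cv2.resize(f[195:255,240:345],None,fx=7,fy=7,interpolation=cv2.INTER_CUBIC))
E
```

```text
pumptop [685. 152. 187.]
pumpbody [682. 155.  60.]
tape [747.  81.  26.]
(185, 115) -42.766925407513014 62.47859998477454
(333, 115) 44.457060593707844 62.487035802262575
(183, 118) -44.035105474603945 60.75008608445616
```

View pics/carS.png

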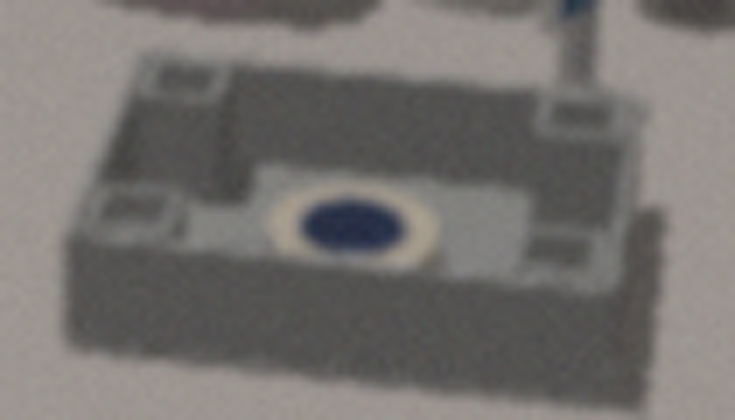

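Call:
{"method": "apply_moves", "body": {
  "offset": [
    [0.25, -0.6, 0],
    [0.7, -1.8, 0],
    [1.2, -3.1, 0],
    [1.75, -4.5, 0],
    [2.3, -5.9, 0],
    [2.85, -7.3, 0],
    [3.4, -8.7, 0],
    [3.95, -10.1, 0],
    [4.5, -11.4, 0],
    [4.9, -12.5, 0],
    [5.2, -13.2, 0],
    [5.35, -13.64, 0],
    [5.35, -13.64, 0],
    [5.35, -13.64, 0]
  ],
  "yaw": [0, 0.1, 0.2, 0.3, 0.4, 0.5, 0.6, 0.7, 0.8, 0.9, 1, 1, 1, 1],
  "jaw": [1, 1, 1, 1, 1, 1, 1, 1, 1, 1, 1, 1, 1, 1]
}}

```text
t: 20.0
eef_pos: [628.8, -77.2, 175.5]
tcp_rot: [1.715, 1.564, 0.563]
ft_force: [0.6, 0.6, -2.8]
opening: 0.123
```

```bash
python3 -c "
from h import *
c=snap('wrist','w10')
print(c['state']['t'],c['state']['eef_pos'],c['state']['ft_force'],c['state']['moment'],c['state']['opening'])
"
```

```text
20.0 [628.83675134 -77.22149364 175.47736985] [ 0.58711279  0.55253844 -2.79436976] [-0.07018689 -0.05586918 -0.01371989] 0.1228465743955504
```

View pics/w10.png

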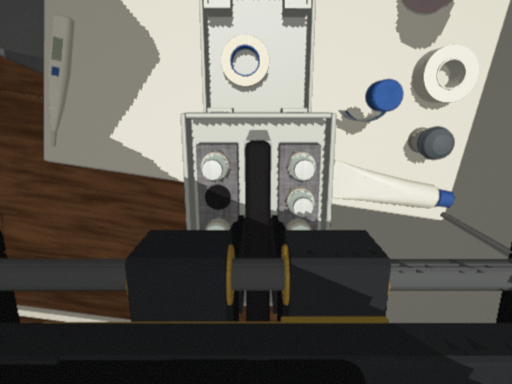

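Call:
{"method": "apply_moves", "body": {
  "offset": [
    [0, 0, 1.5],
    [0, 0, 3],
    [0, 0, 4],
    [0, 0, 4],
    [0, 0, 4]
  ],
  "yaw": [0, 0, 0, 0, 0],
  "jaw": [1, 1, 1, 1, 1]
}}

```text
t: 20.68
eef_pos: [628.4, -76.6, 274.3]
tcp_rot: [1.892, 1.565, 0.74]
ft_force: [-0.2, 0.0, -3.6]
opening: 0.122
```

```bash
python3 -c "
from h import *
c=snap('wrist','w11'); f=c['frame'][:,:,::-1]
cv2.imwrite('pics/w11z.png',cv2.resize(f[0:125,180:340],None,fx=4.8,fy=4.8,interpolation=cv2.INTER_CUBIC))
print(c['state']['t'],c['state']['eef_pos'],c['state']['ft_force'],c['state']['opening'])
"
```

```text
20.675 [628.36024435 -76.63662196 274.29909142] [-1.50945031e-01  3.44022431e-03 -3.59511055e+00] 0.12157778722882796
```

View pics/w11z.png

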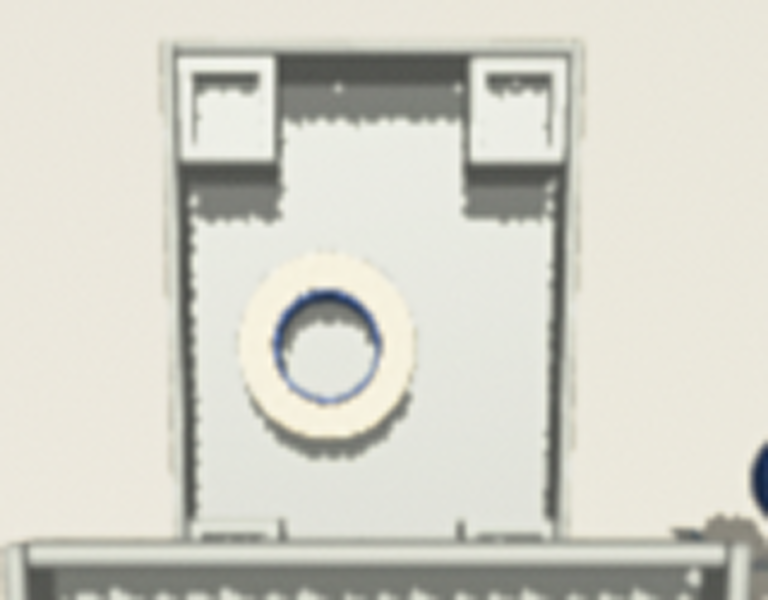

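In the zoom the carrier's far rim edge is at row 42, with corners at columns 162 and 581. The far posts' inner edge is at row 163, the near posts' at row 522, and the sockets are at columns 226 and 520.

```bash
python3 - <<'E'
from h import *
d=load("w11"); s=env.state(); Rm=R.from_euler('xyz',s["tcp_rot"]).as_matrix()
print(s["eef_pos"],"jaw",np.degrees(np.arctan2(Rm[1,1],Rm[0,1])))
o=lambda x,y,z=34: ray(d,180+x/4.8-.4,y/4.8-.4,z)[:2]
A,B=o(162,42),o(581,42)
print("far edge dir (x axis)",np.degrees(np.arctan2(*(B-A)[::-1])),"len",np.linalg.norm(B-A))
def ang(a,b): v=a-b; return np.degrees(np.arctan2(v[1],v[0]))-90
print("sides",ang(A,o(177,540)),ang(B,o(563,540)))
print("posts far",np.degrees(np.arctan2(*(o(467,163)-o(275,163))[::-1])),"near",np.degrees(np.arctan2(*(o(462,522)-o(282,522))[::-1])))
ps=[o(275,163),o(467,163),o(462,522),o(282,522)]
print("post center",np.mean(ps,0), [np.linalg.norm(ps[i]-ps[(i+1)%4]).round(1) for i in range(4)])
th=np.radians(24.1);X=np.array([np.cos(th),np.sin(th)]);Y=np.array([-X[1],X[0]])
m=(A+B)/2; print("from edge",m-67*Y)
S=[o(226,109),o(520,109)]; print("sock far mid",np.mean(S,0),"len",np.linalg.norm(S[1]-S[0]),"centre",np.mean(S,0)-52*Y)
# held tray edges
z=274.3-66.3+12+22
q=[ray(d,180+x/4.8-.4,542/4.8-.4,z)[:2] for x in (8,748)]
v=np.array(q)-s["eef_pos"][:2]; jx=Rm[:2,1]; jy=np.array([-jx[1],jx[0]]); print("tray far corners in tool", v@jx, v@jy)
# scene and top estimate
sd=load("scene0")
t=lambda x,y: ray(sd,240+x/7-.4,195+y/7-.4,34)[:2]
c=[t(135,55),t(640,100),t(620,290),t(68,238)]
th,tt,r=fit([(49,67),(49,-67),(-49,-67),(-49,67)],c);print("scene",np.degrees(th),tt,r.round(1))
E
```

```text
[628.37446494 -76.72307517 274.03370377] jaw 24.00200679877865
far edge dir (x axis) 24.105656444211224 len 96.845951995472
sides 24.103159376157365 23.532172129436844
posts far 24.08678450414672 near 24.02686515510448
post center [585.86649587  19.84555964] [np.float64(45.1), np.float64(82.1), np.float64(44.5), np.float64(82.0)]
from edge [586.04194979  19.76685744]
sock far mid [564.76727023  68.09144571] len 68.58197364002706 centre [586.00045417  20.6240685 ]
tray far corners in tool [-44.84457731  45.88637507] [64.05662185 64.09040668]
scene 24.776268159713798 [587.17348261  21.16954852] [[ 1.1 -0. ]
 [ 1.8  0.9]
 [-1.5 -0.9]
 [-1.4  0.1]]
```

View pics/car8.png

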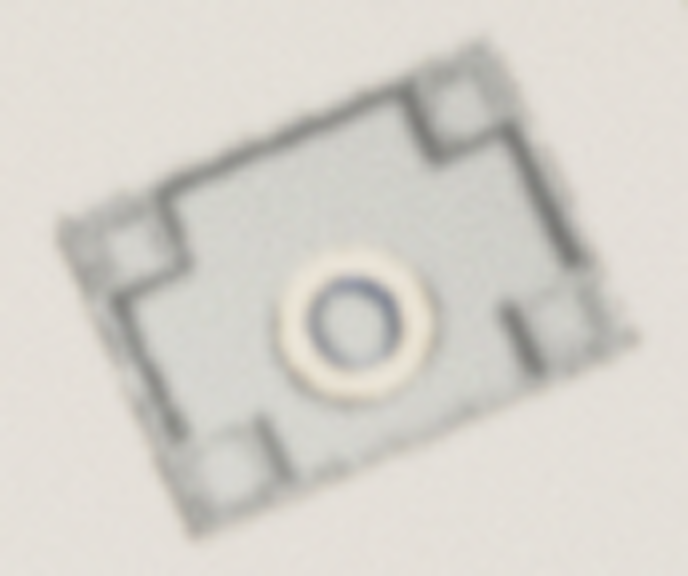

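Call:
{"method": "apply_moves", "body": {
  "offset": [
    [-0.5, 1.1, 0],
    [-1.1, 2.4, -0.5],
    [-1.6, 3.5, -1.5],
    [-1.71, 3.86, -2.7],
    [-1.71, 3.86, -4],
    [-1.71, 3.86, -5.2],
    [-1.71, 3.86, -6.0],
    [-1.71, 3.86, -6.5],
    [-1.71, 3.86, -6.6],
    [-1.71, 3.86, -6.6]
  ],
  "yaw": [0, 0, 0, 0, 0, 0, 0, 0, 0, 0],
  "jaw": [1, 1, 1, 1, 1, 1, 1, 1, 1, 1]
}}

```text
t: 21.98
eef_pos: [585.8, 19.8, 109.3]
tcp_rot: [1.927, 1.565, 0.776]
ft_force: [-1.1, -0.5, -1.9]
opening: 0.125
```

```bash
python3 -c "
from h import *
c=snap('scene','s12'); f=c['frame'][:,:,::-1]
cv2.imwrite('pics/s12z.png',cv2.resize(f[150:260,230:360],None,fx=5,fy=5,interpolation=cv2.INTER_CUBIC))
s=env.state();Rm=R.from_euler('xyz',s['tcp_rot']).as_matrix()
print(s['t'],s['eef_pos'],s['ft_force'],np.degrees(np.arctan2(Rm[1,1],Rm[0,1])))
"
```

```text
22.025 [585.90026039  19.7318478  109.62592458] [-0.55166867 -0.59193481 -2.33711721] 23.9993806027734
```

View pics/s12z.png

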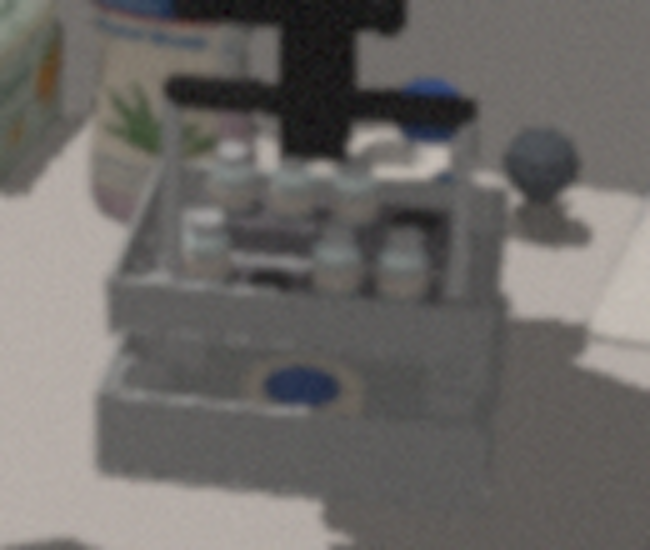

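The tray is level above the carrier and aligned with it. I'll lower it gently.

Call:
{"method": "apply_moves", "body": {
  "offset": [
    [0, 0, -0.25],
    [0, 0, -0.45],
    [0, 0, -0.55],
    [0, 0, -0.62],
    [0, 0, -0.68],
    [0, 0, -0.68]
  ],
  "yaw": [0, 0, 0, 0, 0, 0],
  "jaw": [1, 1, 1, 1, 1, 1]
}}

```text
t: 22.78
eef_pos: [585.9, 19.7, 92.6]
tcp_rot: [1.873, 1.565, 0.721]
ft_force: [0.0, 0.1, -2.9]
opening: 0.122
```

No contact force at 92.6 mm, so the lugs are about 4 mm into the sockets. Continuing down.

Call:
{"method": "apply_moves", "body": {
  "offset": [
    [0, 0, -0.06],
    [0, 0, -0.12],
    [0, 0, -0.18],
    [0, 0, -0.2],
    [0, 0, -0.2]
  ],
  "yaw": [0, 0, 0, 0, 0],
  "jaw": [1, 1, 1, 1, 1]
}}

```text
t: 23.4
eef_pos: [586.2, 19.8, 87.9]
tcp_rot: [1.795, 1.564, 0.643]
ft_force: [0.2, 1.4, 3.1]
opening: 0.119
```

It seats at 87.9 mm (88.3 expected), with the force going from −2.9 to +3.1 N. Releasing.

Call:
{"method": "apply_moves", "body": {
  "offset": [
    [0, 0, 0],
    [0, 0, 0],
    [0, 0, 0],
    [0, 0, 0],
    [0, 0, 0],
    [0, 0, 0.5],
    [0, 0, 1.5],
    [0, 0, 3],
    [0, 0, 5],
    [-1, -3.5, 5],
    [-1, -3.5, 5],
    [-1, -3.5, 5],
    [-1, -3.5, 5]
  ],
  "yaw": [0, 0, 0, 0, 0, 0, 0, 0, 0, 0, 0, 0, 0],
  "jaw": [0.3, 0.3, 0.3, 0.3, 0.3, 0.3, 0.3, 0.3, 0.3, 0.3, 0.3, 0.3, 0.3]
}}

```text
t: 25.02
eef_pos: [561.4, -67.2, 213.4]
tcp_rot: [1.758, 1.563, 0.606]
ft_force: [-0.4, 0.7, 0.8]
opening: 0.347
```

```bash
python3 -c "
from h import *
c=snap('scene','s13'); f=c['frame'][:,:,::-1]
cv2.imwrite('pics/s13z.png',cv2.resize(f[140:270,80:360],None,fx=2.8,fy=2.8,interpolation=cv2.INTER_CUBIC))
c=snap('wrist','w13'); s=c['state'];print(s['t'],s['eef_pos'],s['ft_force'],s['opening'])
"
```

```text
25.075 [561.40409784 -66.87019932 213.22150008] [-0.27751779 -1.01366212 -0.03399853] 0.34996560614563016
```

View pics/s13z.png

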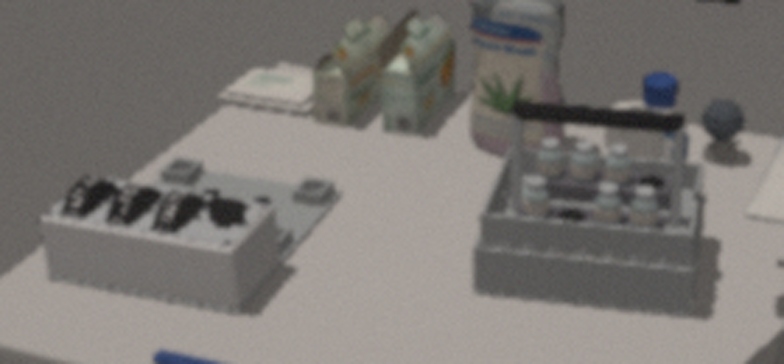

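View pics/w13.png

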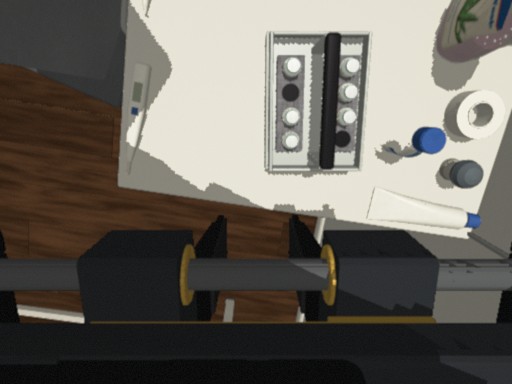

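The tray sits flush on the carrier and the bystanders haven't moved. After the lift, the wrist image still showed 4-6-2. Handing in.

```bash
python3 -c "
from h import *
print(env.job_done(), env.state()['t'])"
```

```text
the job is handed in; nothing more can be done
the job is handed in; nothing more can be done
```

The job is handed in at about 25 s of the 58 s allowed: the code is set, the bolt is drawn back and the medicine tray is on the carrier.

- **Wheels and bolt:** I rolled the wheels from 3, about 3.5 and 5 to 4-6-2. I then drew the bolt to its stop, where the force rose to about 13 N, and the tongues were off the tray wall afterwards.
- **Placing:** I lifted the tray level by its handle and lowered it onto the carrier. It seated with the tool at 87.9 mm (88.3 expected), and the vertical force changed from −2.9 to +3.1 N.
- **Last checks:** After release, the scene and wrist views showed the tray flush on the carrier rim, the bystanders apparently where they were, and the gripper clear. I last read the wheels right after the lift (4-6-2). I did not look at the wheels or bolt close up again before handing in.
- **Disagreements:** The wrist view at the dock measured distances 2–5% short, centred near the dock, so positions stayed within about 1–2 mm. The cameras also differed on the carrier by about 1–3 mm, and I used the wrist value.

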